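# Stow the seasoning pots in the bolted dry-store bin

## Task

Put the popcorn seasonings away from the laundry damp: draw back the bolt of the white dry-store bin, slide its lid fully open, and set every white shaker and steel tin that is out on the shelf down upright on the bin's floor, without letting any drop in. Then slide the lid fully shut, shoot the bolt fully home again and slide the air-vent shutter to its closed end. Leave the jar, bowls and scoop where they are.

Things in the scene. Friction and masses are not known exactly. Their poses are not given: they have to be found in the camera images.
- bin: Dry-store bin, fixed: white steel box 290 (its x) by 370 mm (its y), rim 80 mm above the shelf. Origin at the centre of its underside, x away from the robot, y to its left. Walls 6 mm, inner floor 8 mm up, undivided. On top: a fixed ledge (x -145 to -58 mm) with bolt (y -110) and vent (y 37 to 173); behind it a fixed deck (y 0 to 185) and, on the right, a wooden lid that opens over the deck.
- bin_opening (a point): Point on the bin's inner floor below the middle of the open hole: 40, -97, 8 mm in the bin's frame. With the lid fully open the hole is x -58 to 137 mm, y -179 to -15 mm in the bin's frame. Aluminium lid runners along its robot side and far side stand 96 mm above the shelf and 6 mm out beyond the bin's far wall.
- lid (a joint): Travel of the sliding lid (m): 0 fully shut (end stop), 0.165 fully open (end stop), growing towards the bin's +y. Friction about 2.5 N; it stays where it is left. While the bolt's tongue stands between the two steel lugs at its edge it cannot move more than about 3 mm.
- lid_grip (a point): Grip point of the lid's handle: a wooden batten 110 mm long (along the bin's x), 18 mm thick (along its y), standing from 94 to 128 mm above the shelf. The point lies on its middle, 119 mm above the shelf, and moves with the lid.
- bolt (a joint): Travel of the lock bolt (m): 0 shot fully home (tongue between the lid's lugs, end stop), 0.026 drawn fully back towards the bin's -x (end stop). Starts home. Friction about 1.5 N; it stays where it is left. It goes home only with the lid fully shut, else the tongue meets a lug or the lid meets the tongue.
- bolt_grip (a point): Grip point of the bolt's black thumb-piece: 14 mm thick (along the bin's x), 28 mm wide (along y), standing from 107 to 139 mm above the shelf board on a steel slide between channels 100 mm high. The point lies on its middle, 131 mm above the board, and moves with the bolt.
- vent (a joint): Travel of the air-vent shutter (m): 0 fully closed over the black slots (end stop, towards the bolt), 0.060 fully open (end stop, towards the bin's +y). Starts part or fully open. About 1.5 N of friction; it stays where it is left.
- vent_grip (a point): Grip point of the vent shutter's black upright tab: 14 mm thick (along the bin's y), 34 mm wide (along x), from 88 to 120 mm above the shelf board. The point lies on its middle, 111 mm above the board, and moves with the shutter.
- shaker_1: White glazed ceramic seasoning shaker with a closed, domed, pierced top: a heavy round foot 68 mm across and 10 mm high, above it a straight round body 54 mm across from 14 to 50 mm height, 62 mm tall in all, about 0.13 to 0.27 kg. Origin at the centre of its underside, z up its axis. Starts upright on the shelf board; may be absent.
- shaker_2: White glazed ceramic seasoning shaker with a closed, domed, pierced top: a heavy round foot 68 mm across and 10 mm high, above it a straight round body 54 mm across from 14 to 50 mm height, 62 mm tall in all, about 0.13 to 0.27 kg. Origin at the centre of its underside, z up its axis. Starts upright on the shelf board; may be absent.
- shaker_3: White glazed ceramic seasoning shaker with a closed, domed, pierced top: a heavy round foot 68 mm across and 10 mm high, above it a straight round body 54 mm across from 14 to 50 mm height, 62 mm tall in all, about 0.13 to 0.27 kg. Origin at the centre of its underside, z up its axis. Starts upright on the shelf board; may be absent.
- tin_1: Plain round steel seasoning tin with a press-on lid, 64 mm across, 46 mm tall, about 0.12 to 0.24 kg. Origin at the centre of its underside, z up its axis. Starts upright on the shelf board; may be absent.
- tin_2: Plain round steel seasoning tin with a press-on lid, 64 mm across, 46 mm tall, about 0.12 to 0.24 kg. Origin at the centre of its underside, z up its axis. Starts upright on the shelf board; may be absent.
- kernel_jar: Closed amber glass jar of popping corn with a steel twist cap, 90 mm across, 115 mm tall, 0.6 kg. Origin under its centre. To be left alone.
- bowls: Two green melamine bowls nested in one another, moving as one: 140 mm across, 75 mm high. Origin under its centre. To be left alone.
- scoop: Stainless measuring scoop: cup 60 mm across, 34 mm high, flat handle reaching 128 mm from the cup's centre along -x. Origin under the cup. To be left alone.
Things that resemble listed ones, but are neither listed nor needed, are in the scene too. Leave any yellow look-alike of the shaker_1 alone.

How it is judged:
On the way, in this order (a step that is already met when the one before it is completed fails the run):
1. the bolt is drawn back, the lid still shut (value of joint bolt above 0.022 m and value of joint lid below 0.004 m), for 0.1 s.
2. the lid is slid fully open (value of joint lid above 0.155 m), for 0.2 s.
3. every shaker and tin present stands upright on the bin's floor, let go (x of shaker_1 in the frame of bin between -0.139 and 0.139 m and y of shaker_1 in the frame of bin between -0.179 and 0.179 m and z of each of shaker_1, shaker_2, shaker_3, tin_1, tin_2 in the frame of bin below 0.016 m and angle between each of shaker_1, shaker_2, shaker_3, tin_1, tin_2's own z axis and vertical below 0.2 rad and contact force between the fingers and shaker_1 below 0.05 N and linear speed of each of shaker_1, shaker_2, shaker_3, tin_1, tin_2 below 0.03 m/s and x of shaker_2 in the frame of bin between -0.139 and 0.139 m and y of shaker_2 in the frame of bin between -0.179 and 0.179 m and contact force between the fingers and shaker_2 below 0.05 N and x of shaker_3 in the frame of bin between -0.139 and 0.139 m and y of shaker_3 in the frame of bin between -0.179 and 0.179 m and contact force between the fingers and shaker_3 below 0.05 N and x of tin_1 in the frame of bin between -0.139 and 0.139 m and y of tin_1 in the frame of bin between -0.179 and 0.179 m and contact force between the fingers and tin_1 below 0.05 N and x of tin_2 in the frame of bin between -0.139 and 0.139 m and y of tin_2 in the frame of bin between -0.179 and 0.179 m and contact force between the fingers and tin_2 below 0.05 N), for 0.2 s.
4. the lid is slid fully shut (value of joint lid below 0.004 m), for 0.2 s.
5. the bolt is shot home with the lid shut (value of joint each of lid, bolt below 0.004 m), for 0.2 s.
At the end, for the whole second after the job is handed in: Every shaker and tin present stands on the bin's inner floor (origin within the walls, no more than 8 mm above the floor, tilted under 0.2 rad) at rest; lid within 4 mm of shut, bolt within 4 mm of home, vent shutter within 4 mm of its closed end (all of step 5 and x of shaker_1 in the frame of bin between -0.139 and 0.139 m and y of shaker_1 in the frame of bin between -0.179 and 0.179 m and z of each of shaker_1, shaker_2, shaker_3, tin_1, tin_2 in the frame of bin below 0.016 m and angle between each of shaker_1, shaker_2, shaker_3, tin_1, tin_2's own z axis and vertical below 0.2 rad and linear speed of each of shaker_1, shaker_2, shaker_3, tin_1, tin_2 below 0.03 m/s and x of shaker_2 in the frame of bin between -0.139 and 0.139 m and y of shaker_2 in the frame of bin between -0.179 and 0.179 m and x of shaker_3 in the frame of bin between -0.139 and 0.139 m and y of shaker_3 in the frame of bin between -0.179 and 0.179 m and x of tin_1 in the frame of bin between -0.139 and 0.139 m and y of tin_1 in the frame of bin between -0.179 and 0.179 m and x of tin_2 in the frame of bin between -0.139 and 0.139 m and y of tin_2 in the frame of bin between -0.179 and 0.179 m and value of joint vent below 0.004 m); the robot touches nothing.
It fails at once if a shaker or tin let go in the air inside the bin, more than 30 mm above its floor ((x of shaker_1 in the frame of bin between -0.139 and 0.139 m and y of shaker_1 in the frame of bin between -0.179 and 0 m and z of shaker_1 in the frame of bin between 0.038 and 0.07 m and contact force between the fingers and shaker_1 below 0.02 N) or (x of shaker_2 in the frame of bin between -0.139 and 0.139 m and y of shaker_2 in the frame of bin between -0.179 and 0 m and z of shaker_2 in the frame of bin between 0.038 and 0.07 m and contact force between the fingers and shaker_2 below 0.02 N) or (x of shaker_3 in the frame of bin between -0.139 and 0.139 m and y of shaker_3 in the frame of bin between -0.179 and 0 m and z of shaker_3 in the frame of bin between 0.038 and 0.07 m and contact force between the fingers and shaker_3 below 0.02 N) or (x of tin_1 in the frame of bin between -0.139 and 0.139 m and y of tin_1 in the frame of bin between -0.179 and 0 m and z of tin_1 in the frame of bin between 0.038 and 0.07 m and contact force between the fingers and tin_1 below 0.02 N) or (x of tin_2 in the frame of bin between -0.139 and 0.139 m and y of tin_2 in the frame of bin between -0.179 and 0 m and z of tin_2 in the frame of bin between 0.038 and 0.07 m and contact force between the fingers and tin_2 below 0.02 N)).
It fails at once if the jar, bowls or scoop pushed more than 30 mm from its place (distance of any of kernel_jar, bowls, scoop from where it was at the start of the episode above 0.03 m).
Of shaker_1, shaker_2, shaker_3, tin_1, tin_2 only 2 to 4 are there at a start; the rules pass over those that are not, and their reading is None.
At some moment in a run one of shaker_1, shaker_2, shaker_3, tin_1, tin_2 may be knocked a few centimetres aside while the robot is not near it.
It also fails if it takes over 208 s, if anything falls off the work surface, if the arm or the gripper's body presses on something with over 40 N, if the wrist force passes 120 N, or if a joint passes its speed limit or range.

## Robot

A 6-joint arm with a two-finger parallel gripper is mounted at the origin on the work surface. World frame = base frame: x ahead of the robot, y to its left, z up, the work surface at z = 0. Lengths are in m, angles in rad, forces in N, time in s.
With the tool pointing down it reaches from about 0.35 to 0.975 m from the base axis. Payload 4.9 kg.
Tool frame: the origin (TCP) lies at the very end of the fingers, on their centre line; the grasp point (between the pads) lies 19 mm behind it; z points along the fingers, x is the direction in which the jaws open and shut, and the axes are right-handed (so a half turn about z gives the same grasp; the last joint's range is limited). The gripper opens to 85 mm and grips with 20 to 120 N. Pads are 22 mm wide; open, the fingers measure 114 mm over their backs; the gripper's body (76 mm by 85 mm) begins 54 mm behind the grasp point. The pads swing forward as they close: fully open they stand 13 mm farther back than shut.
Start: joints at [-1.38, 0.053, 1.613, -0, 1.476, -0.119], TCP at [0.191, -0.595, 0.231] pointing down, gripper open.
Joint ranges: [-3.01, 3.01], [-1.01, 2.22], [0.06, 2.58], [-1.02, 4.17], [0.09, 2.62], [-3.14, 3.14]. Speed limits (rad/s): [2.57, 2.57, 3.14, 3.14, 3.14, 3.14].

## Interface

Orientations are given as a unit quaternion [w, x, y, z].
In Python, from plant import manip, imaging gives the robot as it stands.
- The arm moves only by the shell command python3 -m pendant 'ROWS'. ROWS is JSON, a list that holds one entry, the list of rows, each a list of 7 numbers: the turn, a rotation vector about the world's x, y, z in units of pi rad (1.0 is pi rad), then the shift along the world's x, y, z in units of 250 mm (1.0 is 250 mm), then the opening, from 0 (shut) to 1 (fully open). In form: [[[ax, ay, az, tx, ty, tz, claw], ...]]. A call has 1 to 20 rows; each row shifts and turns the commanded pose from where the row before left it; what a row does not reach is not made up. A row lasts 1/8 s, in which the tool goes at most 62.5 mm and 10.7 degrees, less where a joint would pass 70% of its speed; a pose out of reach is approached as far as the arm can. A call with a number of a shift or a turn outside -1 to 1 is refused whole. A call with a gripper value outside its range is refused whole. The fingers move at their own pace and stop on an object; the grip force is fixed at half the most. Time passes only in rows, so rows that do not move let the fingers close. It gives the time, the measured TCP pose, the force and the opening at its end, in the units of the state.
- manip.state(): the state, without advancing time (a new reading comes with each control period).
- imaging.grab_frame(name): name is "scene" or "top" or "wrist"; returns a dict with "frame" (384x512x3 uint8, blue, green, red), "mtx" (3x3 intrinsics, pixels), "world_to_cam" (4x4, takes a point from world to camera coordinates). Camera axes: x right, y down, z forward; pixel columns grow to the right and rows downward; lengths in m; the calibration is good to about 2 mm. The wrist camera is an equidistant fisheye: a pixel r from the principal point sees the ray r / f radians off the axis. A picture is of the moment at which its call begins. There is no depth.
- manip.job_done(): hands the job in, once; it reports no verdict.
The state is a dict: "time": time; "joint_pos": joint angles; "joint_vel": joint speeds; "joint_efforts": joint torques, N m; "tool_pos": TCP position; "tool_rot": TCP orientation; "contact_force": force on the tool from outside, world axes, zero at the start; "ft_torque": the same for the moment, N m; "gripper_width": opening from 0.0 (shut) to 1.0 (fully open).
Only numpy, scipy, OpenCV 4.12 (cv2) and the standard library are available. Lean on these libraries where they do the work, as an engineer would, in place of code of your own. Each camera call takes 0.05 s, during which the arm holds its last target. There are 200 camera calls.

## Working session

There is one attempt and no reset: what is moved stays moved. The work goes in short steps, Python scripts to look and compute and a shell command to move; the robot and the scene stay as the last step left them, time stands still between calls to the robot, and variables do not carry over. Pictures are saved under pics/ and viewed, about 12 in all and at most 16, crops included, and the job is handed in when it is done.

```bash
mkdir -p pics; ls; python3 - <<'E'
from plant import manip, imaging
import cv2
print(manip.state())
for n in("scene","top"):
    d=imaging.grab_frame(n); cv2.imwrite(f"pics/{n}0.png",cv2.resize(d["frame"],(800,600),interpolation=cv2.INTER_CUBIC)); print(n,d["mtx"].tolist(),d["world_to_cam"].tolist())
E
```

```text
pics
{'time': 0.0, 'joint_pos': array([-1.37997711e+00,  5.25268195e-02,  1.61267712e+00, -3.10592478e-05,
        1.47650835e+00, -1.18995985e-01]), 'joint_vel': array([ 0.00076654, -0.00102123,  0.00040343, -0.00080117,  0.00116418,
       -0.00069518]), 'joint_efforts': array([-6.61108643e-02, -3.72464383e+01, -3.50588644e+01,  1.30174440e-02,
       -1.82613758e-01, -5.71165016e-03]), 'tool_pos': array([ 0.19053391, -0.59518211,  0.23154435]), 'tool_rot': array([-2.94346997e-05,  8.07739260e-01, -5.89539892e-01, -5.43224844e-05]), 'contact_force': array([ 0.46356994, -0.33678337, -0.29794035]), 'ft_torque': array([-3.68094681e-03,  5.58325275e-02,  5.49056230e-05]), 'gripper_width': 1.0036973746262532}
scene [[447.463553234766, 0.0, 260.3359822510347], [0.0, 447.463553234766, 186.38852959355236], [0.0, 0.0, 1.0]] [[0.8489076142989787, 0.528306107182958, 0.015764501210166506, -0.3947589658409033], [0.40806301904885073, -0.6361555764895176, -0.6548210862411401, -0.19869373791245484], [-0.3359173036179497, 0.5623155160712519, -0.7556194978397315, 1.4331794766034704], [0.0, 0.0, 0.0, 1.0]]
top [[475.50035133866, 0.0, 259.0468878167266], [0.0, 475.50035133866, 194.60620989833734], [0.0, 0.0, 1.0]] [[-0.023241761311116542, -0.999610382362195, -0.01545651981732208, -0.05180724469880088], [-0.9942613527654204, 0.024726756142457805, -0.10408145813615242, 0.5359815841625016], [0.10442309576062812, 0.012948783895702769, -0.9944486643700563, 1.1884404250332166], [0.0, 0.0, 0.0, 1.0]]
```

View pics/scene0.png

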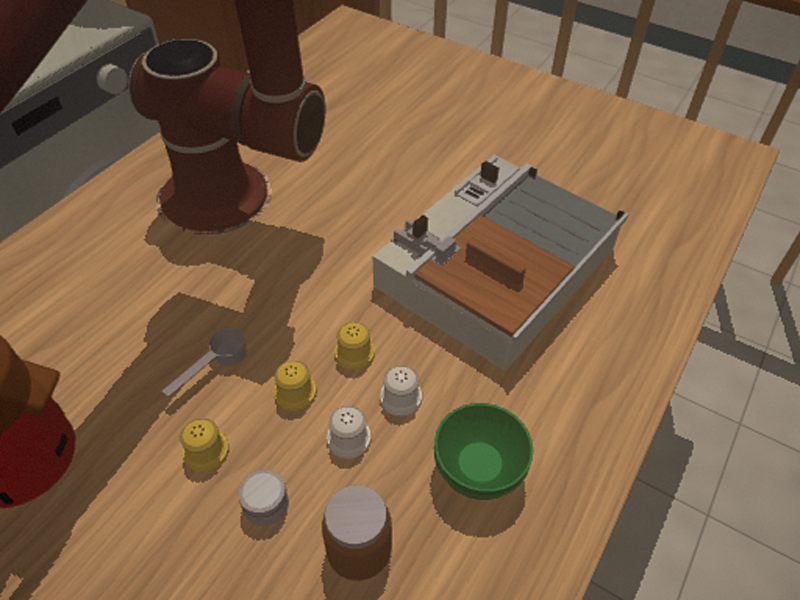

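View pics/top0.png

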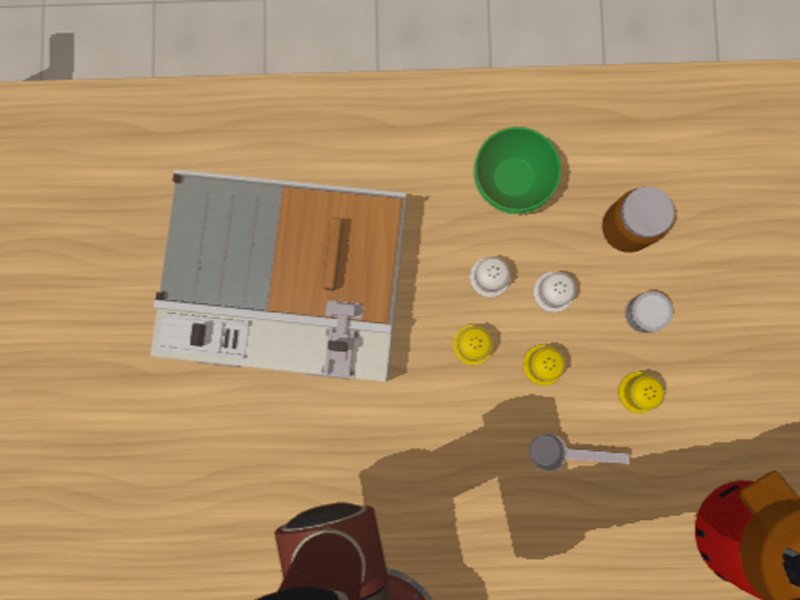

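Three candidates in the top view: white shakers at (491,275) and (555,290), and a steel tin at (651,311). The yellow look-alikes at (473,344), (545,364) and (641,391) stay, and so does the amber jar with its steel cap at (645,215). I'll enlarge the view to confirm and measure.

```bash
python3 - <<'E'
from plant import imaging
import cv2
d=imaging.grab_frame("top")["frame"]
a=d[100:250,90:270]; cv2.imwrite("pics/binc.png",cv2.resize(a,None,fx=4,fy=4,interpolation=cv2.INTER_CUBIC))
a=d[75:275,280:450]; cv2.imwrite("pics/objc.png",cv2.resize(a,None,fx=3,fy=3,interpolation=cv2.INTER_CUBIC))
E
```

```text
(no output)
```

View pics/binc.png

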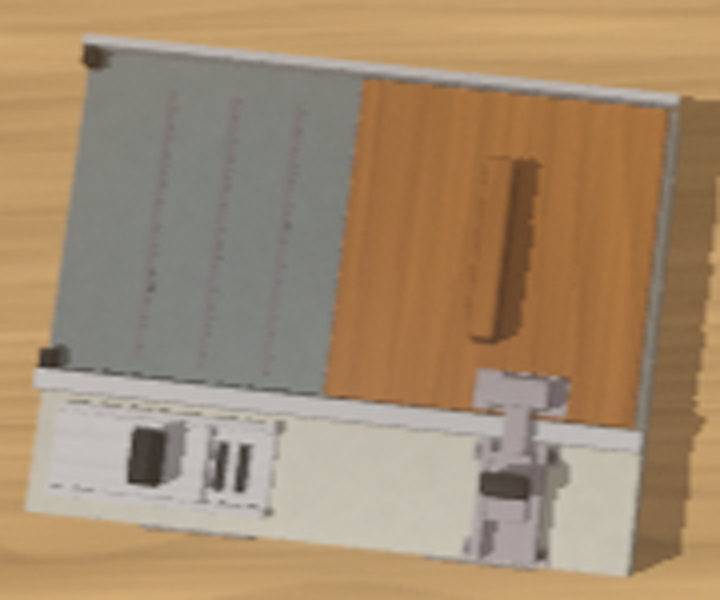

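View pics/objc.png

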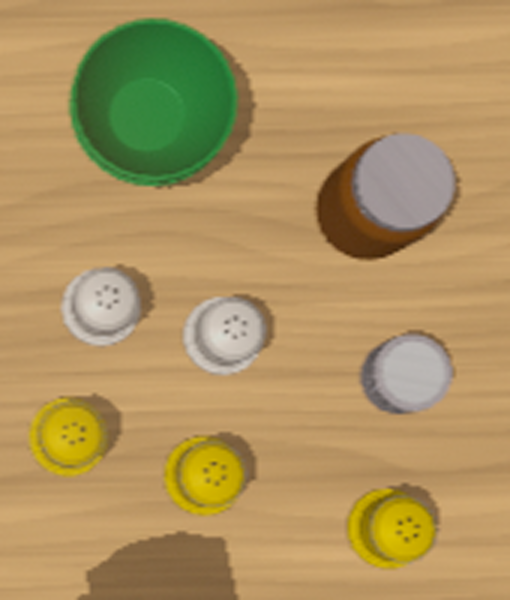

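```bash
cat > h.py <<'E'
import numpy as np
from plant import manip, imaging
K=np.array([[475.50035133866,0,259.0468878167266],[0,475.50035133866,194.60620989833734],[0,0,1]])
T=np.array([[-0.023241761311116542,-0.999610382362195,-0.01545651981732208,-0.05180724469880088],[-0.9942613527654204,0.024726756142457805,-0.10408145813615242,0.5359815841625016],[0.10442309576062812,0.012948783895702769,-0.9944486643700563,1.1884404250332166]])
def bp(u,v,z,K=K,T=T):
    r=T[:,:3].T@np.linalg.solve(K,[u,v,1]); c=-T[:,:3].T@T[:,3]
    return c+r*(z-c[2])/r[2]
def crop(u,v,s,ox,oy,z): return bp((u+.5)/s-.5+ox,(v+.5)/s-.5+oy,z)
E
python3 - <<'E'
from h import *
from scipy.optimize import least_squares
np.set_printoptions(precision=4,suppress=True)
B=lambda u,v,z:crop(u,v,4,90,100,z)
f=[(25,510,.082,-.145,.185),(632,576,.082,-.145,-.185),(680,97,.096,.151,-.185),(85,38,.096,.151,.185)]
P=np.array([B(*q[:3])[:2] for q in f]);M=np.array([q[3:] for q in f])
def tr(p,M):
    c,s=np.cos(p[2]),np.sin(p[2]); return p[:2]+M@np.array([[c,s],[-s,c]])
r=least_squares(lambda p:(tr(p,M)-P).ravel(),[.6,.1,0]); p=r.x; print("bin",p,"res mm",1e3*r.fun)
c,s=np.cos(p[2]),np.sin(p[2]);R=np.array([[c,-s],[s,c]])
for n,q in dict(thumb=(505,484,.139),vent=(147,456,.12),batN=(482,340,.128),batF=(502,158,.128)).items():
    w=B(*q); print(n,w,"bin",R.T@(w[:2]-p[:2]))
O=lambda u,v,z:crop(u,v,3,280,75,z)
for n,q in dict(sA=(107,296,.062),sAf=(102,306,.007),sB=(235,327,.062),sBf=(223,335,.007),tin=(412,372,.046),bowl=(153,102,.075),jar=(405,181,.115),y1=(73,433,.062),y2=(215,473,.062),y3=(407,529,.062)).items():
    w=O(*q); print(n,w,"bin",R.T@(w[:2]-p[:2]))
x=R@[.04,-.097]+p[:2]; print("opening",x)
E
```

```text
bin [ 0.577   0.1313 -0.1288] res mm [-2.0863 -0.7637 -1.0103  1.4852  1.3909 -0.5247  1.7057 -0.1967]
thumb [0.4649 0.0351 0.139 ] bin [-0.0988 -0.1099]
vent [0.4875 0.2485 0.12  ] bin [-0.1038  0.1047]
batN [0.5505 0.0486 0.128 ] bin [-0.0157 -0.0854]
batF [0.6592 0.0353 0.128 ] bin [ 0.0939 -0.0846]
sA [ 0.5808 -0.2066  0.062 ] bin [ 0.0471 -0.3346]
sAf [ 0.5802 -0.2078  0.007 ] bin [ 0.0467 -0.3359]
sB [ 0.5522 -0.3114  0.062 ] bin [ 0.0322 -0.4422]
sBf [ 0.5522 -0.3115  0.007 ] bin [ 0.0323 -0.4423]
tin [ 0.5126 -0.46    0.046 ] bin [ 0.0121 -0.5947]
bowl [ 0.741  -0.2492  0.075 ] bin [ 0.2115 -0.3563]
jar [ 0.6594 -0.4413  0.115 ] bin [ 0.1553 -0.5572]
y1 [ 0.4677 -0.1746  0.062 ] bin [-0.0691 -0.3174]
y2 [ 0.4322 -0.2896  0.062 ] bin [-0.0896 -0.4361]
y3 [ 0.3831 -0.4435  0.062 ] bin [-0.1185 -0.5949]
opening [0.6042 0.03  ]
```

The crops confirm it: the bin is at yaw -7.4°, with the thumb-piece, vent and batten where the drawing puts them. There are two white shakers and one tin. The jaws will stay along the bin's y throughout. I'll push the bolt, lid and vent with closed fingers. First I go to the +x side of the bolt's thumb-piece.

```bash
python3 -m pendant '[[[0,0,-0.047,0.077,0.1565,0,0],[0,0,-0.047,0.077,0.1565,0,0],[0,0,-0.046,0.077,0.1565,0,0],[0,0,0,0.077,0.1565,0,0],[0,0,0,0.077,0.1565,0,0],[0,0,0,0.077,0.1565,0,0],[0,0,0,0.077,0.1565,0,0],[0,0,0,0.077,0.1565,0,0],[0,0,0,0.077,0.1565,0,0],[0,0,0,0.077,0.1565,0,0],[0,0,0,0.077,0.1565,0,0],[0,0,0,0.077,0.1565,0,0],[0,0,0,0.077,0.1565,0,0],[0,0,0,0.077,0.1565,0,0],[0,0,0,0.077,0.1565,0,0],[0,0,0,0.077,0.1565,0,0],[0,0,0,0,0,0,0],[0,0,0,0,0,0,0]]]'
cat >> h.py <<'E'
p=np.array([0.577,0.1313,-0.1288]); c,s=np.cos(p[2]),np.sin(p[2]); R=np.array([[c,-s],[s,c]])
np.set_printoptions(precision=4,suppress=True)
def go(x,y,z):   # shift from the present TCP to a bin-frame point, in units of a move
    st=manip.state(); w=np.r_[R@[x,y]+p[:2],z]
    print("t",st["time"],"tool",st["tool_pos"],"F",st["contact_force"],"need",(w-st["tool_pos"])/.25)
    return st
def jaw():
    from scipy.spatial.transform import Rotation as Ro
    q=manip.state()["tool_rot"]; X=Ro.from_quat(np.r_[q[1:],q[0]]).as_matrix()
    print("jaw deg",np.degrees(np.arctan2(X[1,0],X[0,0])),"z",X[:,2])
E
python3 -c "
from h import *
go(-.065,-.110,.118);jaw()"
```

```text
time: 2.4
tool_pos: [0.498, 0.0306, 0.2304]
tool_rot: [-0.001, -0.66, 0.751, 0.0]
contact_force: [0.6, -0.3, -2.9]
gripper_width: 0.001
t 2.4 tool [0.498  0.0306 0.2304] F [ 0.5723 -0.3109 -2.8619] need [ 0.0017 -0.0002 -0.4496]
jaw deg -97.43448007194743 z [-0.0017 -0.0003 -1.    ]
```

```bash
python3 -m pendant '[[[0,0,0,0,0,-0.12,0],[0,0,0,0,0,-0.12,0],[0,0,0,0,0,-0.12,0],[0,0,0,0,0,-0.09,0],[0,0,0,0,0,0,0]]]'
python3 -m pendant '[[[0,0,0,-0.0198,0.0026,0,0],[0,0,0,-0.0198,0.0026,0,0],[0,0,0,-0.0198,0.0026,0,0],[0,0,0,-0.0198,0.0026,0,0],[0,0,0,-0.0198,0.0026,0,0],[0,0,0,-0.0198,0.0026,0,0],[0,0,0,-0.0198,0.0026,0,0],[0,0,0,0,0,0,0]]]'
python3 - <<'E'
from h import *
import cv2
go(-.107,-.110,.118)
print("wrench",manip.state()["ft_torque"])
d=imaging.grab_frame("top")["frame"]; s=imaging.grab_frame("scene")["frame"]
cv2.imwrite("pics/t1.png",cv2.resize(np.hstack([d,s]),(800,300),interpolation=cv2.INTER_AREA))
E
```

```text
time: 3.02
tool_pos: [0.4964, 0.0298, 0.1165]
tool_rot: [-0.002, -0.659, 0.752, 0.002]
contact_force: [0.4, 0.2, -2.7]
gripper_width: 0.004
time: 4.03
tool_pos: [0.4631, 0.0355, 0.1184]
tool_rot: [-0.0, -0.66, 0.752, 0.001]
contact_force: [0.1, -0.6, -3.5]
gripper_width: 0.001
t 4.025 tool [0.4631 0.0355 0.1184] F [ 0.0946 -0.5767 -3.5393] need [-0.0253  0.0019 -0.0016]
wrench [-0.1813 -0.1145  0.0336]
```

View pics/t1.png

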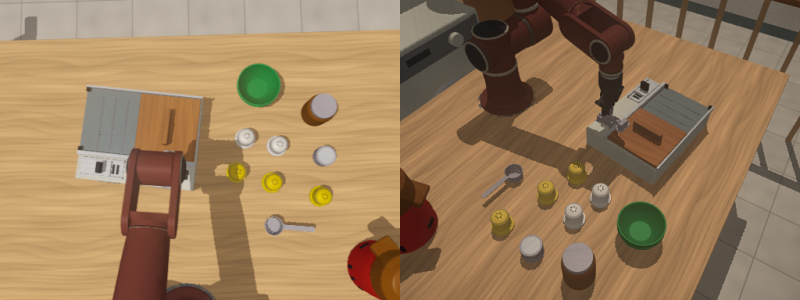

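Only three items are out, and the area the arm was hiding is empty. I'll keep pushing to the bolt's stop.

```bash
python3 -m pendant '[[[0,0,0,-0.0125,0.0016,0,0],[0,0,0,-0.0125,0.0016,0,0],[0,0,0,0,0,0,0]]]'
python3 -m pendant '[[[0,0,0,-0.008,0.001,0,0],[0,0,0,0,0,0,0]]]'
python3 -m pendant '[[[0,0,0,-0.008,0.001,0,0],[0,0,0,0,0,0,0]]]'
```

```text
time: 4.5
tool_pos: [0.4584, 0.036, 0.1185]
tool_rot: [0.001, -0.66, 0.752, -0.001]
contact_force: [6.2, -0.4, -9.6]
gripper_width: 0.002
time: 4.75
tool_pos: [0.4584, 0.0361, 0.1187]
tool_rot: [0.003, -0.66, 0.752, -0.003]
contact_force: [14.0, -0.7, -13.5]
gripper_width: 0.001
time: 5.0
tool_pos: [0.4583, 0.0361, 0.1188]
tool_rot: [0.005, -0.659, 0.752, -0.005]
contact_force: [21.1, -1.4, -19.9]
gripper_width: -0.002
```

```bash
python3 -m pendant '[[[0,0,0,0.05,-0.0065,0,0],[0,0,0,0.05,-0.0065,0,0],[0,0,0,0,0,0.12,0],[0,0,0,0,0,0.12,0],[0,0,0,0,0,0,0]]]'
python3 -c "
from h import *
go(.039,-.127,.110);jaw()"
```

```text
time: 5.62
tool_pos: [0.4806, 0.0332, 0.1816]
tool_rot: [0.002, -0.66, 0.752, -0.002]
contact_force: [-0.2, 0.0, -3.3]
gripper_width: -0.001
t 5.625 tool [0.4806 0.0332 0.1816] F [-0.1728  0.001  -3.3357] need [ 0.4749 -0.1315 -0.2864]
jaw deg -97.44542942369073 z [ 0.0052 -0.0004 -1.    ]
```

```bash
python3 -m pendant '[[[0,0,0,0.119,-0.033,0,0],[0,0,0,0.119,-0.033,0,0],[0,0,0,0.119,-0.033,0,0],[0,0,0,0.118,-0.032,0,0],[0,0,0,0,0,-0.096,0],[0,0,0,0,0,-0.095,0],[0,0,0,0,0,-0.095,0],[0,0,0,0,0,0,0]]]'
python3 -c "
from h import *
go(.039,-.108,.110)
go(.039,.0565,.110)"
```

```text
time: 6.62
tool_pos: [0.5946, 0.001, 0.1028]
tool_rot: [-0.003, -0.66, 0.752, 0.003]
contact_force: [0.1, -0.4, -3.8]
gripper_width: 0.003
t 6.625 tool [0.5946 0.001  0.1028] F [ 0.0977 -0.3666 -3.8405] need [0.029  0.0729 0.0286]
t 6.625 tool [0.5946 0.001  0.1028] F [ 0.0977 -0.3666 -3.8405] need [0.1135 0.7254 0.0286]
```

```bash
python3 -m pendant '[[[0,0,0,0.02,0,0.02,0],[0,0,0,0.006,0.05,0,0],[0,0,0,0.006,0.05,0,0],[0,0,0,0.006,0.05,0,0],[0,0,0,0.006,0.05,0,0],[0,0,0,0.006,0.05,0,0],[0,0,0,0.006,0.05,0,0],[0,0,0,0.006,0.05,0,0],[0,0,0,0.006,0.05,0,0],[0,0,0,0.006,0.05,0,0],[0,0,0,0.006,0.05,0,0],[0,0,0,0.006,0.05,0,0],[0,0,0,0.006,0.05,0,0],[0,0,0,0.006,0.05,0,0],[0,0,0,0,0,0,0]]]'
python3 -m pendant '[[[0,0,0,0.0026,0.02,0,0],[0,0,0,0.0026,0.02,0,0],[0,0,0,0,0,0,0]]]'
python3 -m pendant '[[[0,0,0,0.0013,0.01,0,0],[0,0,0,0,0,0,0]]]'
python3 -m pendant '[[[0,0,0,0.0013,0.01,0,0],[0,0,0,0,0,0,0]]]'
python3 -c "
from h import *
go(.039,.0565,.110)"
```

```text
time: 8.5
tool_pos: [0.621, 0.1649, 0.1117]
tool_rot: [-0.0, -0.66, 0.751, 0.001]
contact_force: [-0.3, -0.0, -2.6]
gripper_width: 0.0
time: 8.88
tool_pos: [0.6228, 0.1736, 0.1118]
tool_rot: [-0.0, -0.66, 0.752, 0.001]
contact_force: [-0.6, -0.2, -4.0]
gripper_width: -0.001
time: 9.12
tool_pos: [0.6233, 0.1756, 0.112]
tool_rot: [-0.0, -0.66, 0.752, 0.0]
contact_force: [-1.0, -2.1, -4.7]
gripper_width: 0.003
time: 9.38
tool_pos: [0.6238, 0.1782, 0.1121]
tool_rot: [-0.0, -0.66, 0.752, 0.0]
contact_force: [-1.4, -2.1, -6.0]
gripper_width: 0.003
t 9.375 tool [0.6238 0.1782 0.1121] F [-1.3563 -2.0591 -5.9854] need [-0.0033  0.0163 -0.0085]
```

```bash
for i in 1; do python3 -m pendant '[[[0,0,0,0.002,0.016,0,0],[0,0,0,0,0,0,0]]]'
python3 -m pendant '[[[0,0,0,0.0013,0.01,0,0],[0,0,0,0,0,0,0]]]'
python3 -m pendant '[[[0,0,0,0.0013,0.01,0,0],[0,0,0,0,0,0,0]]]'; done
```

```text
time: 9.62
tool_pos: [0.6245, 0.1826, 0.1124]
tool_rot: [0.0, -0.66, 0.751, 0.0]
contact_force: [-1.1, -1.4, -4.3]
gripper_width: 0.0
time: 9.88
tool_pos: [0.6249, 0.1848, 0.1124]
tool_rot: [0.0, -0.66, 0.752, -0.0]
contact_force: [-0.5, -1.7, -5.4]
gripper_width: -0.004
time: 10.12
tool_pos: [0.6249, 0.185, 0.1124]
tool_rot: [-0.002, -0.66, 0.752, -0.001]
contact_force: [-2.3, -9.2, -2.7]
gripper_width: 0.002
```

```bash
python3 -m pendant '[[[0,0,0,-0.008,-0.06,0,0],[0,0,0,0,-0.04,0.12,0],[0,0,0,0,0,0.15,0],[0,0,0,0,0,0.15,0],[0,0,0,-0.01,-0.18,0,1],[0,0,0,-0.01,-0.18,0,1],[0,0,0,-0.01,-0.18,0,1],[0,0,0,-0.01,-0.18,0,1],[0,0,0,-0.01,-0.18,0,1],[0,0,0,-0.01,-0.18,0,1],[0,0,0,-0.01,-0.18,0,1],[0,0,0,0,0,0,1],[0,0,0,0,0,0,1]]]'
python3 - <<'E'
from h import *
import cv2
go(.047,-.335,.02)
d=imaging.grab_frame("top")["frame"]; w=imaging.grab_frame("wrist")
print(w["mtx"].tolist(),w["world_to_cam"].tolist())
cv2.imwrite("pics/t2.png",cv2.resize(np.hstack([d,w["frame"]])[60:300],(800,188),interpolation=cv2.INTER_AREA)); cv2.imwrite("pics/w2.png",np.hstack([d[60:290,90:450],w["frame"][77:307,36:476]]))
E
```

```text
time: 11.75
tool_pos: [0.6057, -0.1526, 0.2177]
tool_rot: [0.001, -0.66, 0.752, -0.0]
contact_force: [-0.7, -0.5, -3.1]
gripper_width: 1.0
t 11.75 tool [ 0.6057 -0.1526  0.2177] F [-0.6885 -0.4895 -3.1152] need [-0.1005 -0.2174 -0.7906]
[[297.3186396354542, 0.0, 257.5427432972221], [0.0, 297.3186396354542, 185.869226198398], [0.0, 0.0, 1.0]] [[-0.12825839814036472, -0.9917401066211299, -0.0011594074249034786, -0.07192837272636059], [-0.9555570144012541, 0.12326588691369537, 0.26779901671205025, 0.5662897916753584], [-0.26544411000251755, 0.03545535280446771, -0.9634741005457709, 0.5312339417429082], [0.0, 0.0, 0.0, 1.0]]
```

View pics/w2.png

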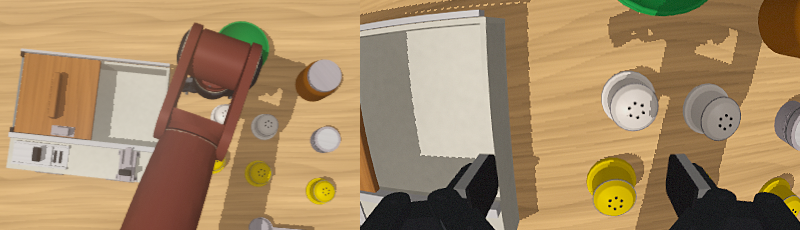

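The lid is fully open. The wrist view has shaker 1's holes at frame pixel (312,187) and shaker 2's at (396,197). Cross-checking both:

```bash
cat >> h.py <<'E'
def fish(u,v,z,w):
    K,T=w["mtx"],w["world_to_cam"]; d=np.array([(u-K[0,2]),(v-K[1,2])]); r=np.hypot(*d); th=r/K[0,0]
    ray=T[:3,:3].T@np.r_[np.sin(th)*d/r,np.cos(th)]; c=-T[:3,:3].T@T[:3,3]
    return c+ray*(z-c[2])/ray[2]
E
python3 - <<'E'
from h import *
w=imaging.grab_frame("wrist")
print(fish(312,187,.062,w),fish(396,197,.062,w))
go(.0471,-.3348,.02)
E
```

```text
[ 0.5822 -0.2055  0.062 ] [ 0.5577 -0.303   0.062 ]
t 11.9 tool [ 0.6057 -0.1517  0.2175] F [ 0.2962  0.1883 -2.9665] need [-0.1001 -0.2203 -0.7898]
```

```bash
python3 -m pendant '[[[0,0,0,-0.05,-0.11,0,1],[0,0,0,-0.049,-0.108,0,1],[0,0,0,0,0,-0.13,1],[0,0,0,0,0,-0.13,1],[0,0,0,0,0,-0.13,1],[0,0,0,0,0,-0.13,1],[0,0,0,0,0,0,1],[0,0,0,0,0,0,1]]]'
python3 -c "
from h import *
st=go(.0471,-.3348,.02); print((np.array([.581,-.2063,.02])-st['tool_pos'])/.25)"
```

```text
time: 12.9
tool_pos: [0.5817, -0.2071, 0.0888]
tool_rot: [0.0, -0.66, 0.751, -0.001]
contact_force: [-0.5, -0.9, -3.9]
gripper_width: 1.002
t 12.9 tool [ 0.5817 -0.2071  0.0888] F [-0.5442 -0.9455 -3.8843] need [-0.0041  0.0015 -0.2751]
[-0.0029  0.0034 -0.2751]
```

```bash
python3 -m pendant '[[[0,0,0,-0.003,0.0025,-0.1,1],[0,0,0,0,0,-0.1,1],[0,0,0,0,0,-0.07,1],[0,0,0,0,0,0,1],[0,0,0,0,0,0,0],[0,0,0,0,0,0,0],[0,0,0,0,0,0,0],[0,0,0,0,0,0,0],[0,0,0,0,0,0,0]]]'
python3 -m pendant '[[[0,0,0,0,0,0.05,0],[0,0,0,0,0,0.12,0],[0,0,0,0,0,0.12,0],[0,0,0,0,0,0.12,0],[0,0,0,0,0,0.12,0],[0,0,0,0,0,0.12,0],[0,0,0,0,0,0,0]]]'
python3 -c "
from h import *
go(.094,-.068,.19)"
```

```text
time: 14.02
tool_pos: [0.5814, -0.2074, 0.0218]
tool_rot: [0.001, -0.66, 0.752, -0.002]
contact_force: [-0.7, -0.1, 5.5]
gripper_width: 0.599
time: 14.9
tool_pos: [0.5808, -0.2072, 0.1845]
tool_rot: [0.001, -0.66, 0.752, -0.002]
contact_force: [-0.6, 0.2, -5.4]
gripper_width: 0.6
t 14.9 tool [ 0.5808 -0.2072  0.1845] F [-0.6324  0.2005 -5.36  ] need [0.3226 1.036  0.0221]
```

Shaker gripped (0.60) and lifted. In the bin, its floor contact will come at TCP z ≈ 0.030.

```bash
python3 -m pendant '[[[0,0,0,0.0323,0.1036,0.002,0],[0,0,0,0.0323,0.1036,0.002,0],[0,0,0,0.0323,0.1036,0.002,0],[0,0,0,0.0323,0.1036,0.002,0],[0,0,0,0.0323,0.1036,0.002,0],[0,0,0,0.0323,0.1036,0.002,0],[0,0,0,0.0323,0.1036,0.002,0],[0,0,0,0.0323,0.1036,0.002,0],[0,0,0,0.0323,0.1036,0.002,0],[0,0,0,0.0323,0.1036,0.002,0],[0,0,0,0,0,0,0],[0,0,0,0,0,0,0]]]'
python3 - <<'E'
from h import *
import cv2
go(.094,-.068,.033)
w=imaging.grab_frame("wrist")["frame"]; cv2.imwrite("pics/w3.png",w)
E
```

```text
time: 16.4
tool_pos: [0.6596, 0.0518, 0.1852]
tool_rot: [-0.001, -0.66, 0.752, 0.001]
contact_force: [-0.1, 0.4, -5.8]
gripper_width: 0.6
t 16.4 tool [0.6596 0.0518 0.1852] F [-0.0846  0.4153 -5.8296] need [ 0.0075  0.     -0.6087]
```

View pics/w3.png

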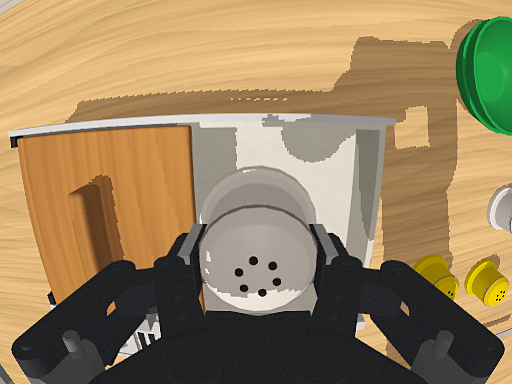

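The wrist view shows the shaker (centre ~(258,250)) over the hole, with the lid edge close to the left finger. I'll shift 6 mm away from the lid, then lower.

```bash
python3 -m pendant '[[[0,0,0,0.0045,-0.024,0,0],[0,0,0,0,0,-0.08,0],[0,0,0,0,0,-0.08,0],[0,0,0,0,0,-0.08,0],[0,0,0,0,0,-0.08,0],[0,0,0,0,0,-0.08,0],[0,0,0,0,0,-0.08,0],[0,0,0,0,0,-0.06,0],[0,0,0,0,0,-0.03,0],[0,0,0,0,0,-0.02,0],[0,0,0,0,0,0,0],[0,0,0,0,0,0,0]]]'
python3 -c "
from h import *
go(.094,-.074,.030)"
```

```text
time: 17.95
tool_pos: [0.6625, 0.0462, 0.0407]
tool_rot: [0.001, -0.66, 0.752, -0.0]
contact_force: [-0.4, 0.2, -5.1]
gripper_width: 0.599
t 17.95 tool [0.6625 0.0462 0.0407] F [-0.4226  0.2153 -5.1147] need [-0.007  -0.0015 -0.0427]
```

```bash
python3 -m pendant '[[[0,0,0,0,0,-0.02,0],[0,0,0,0,0,-0.013,0],[0,0,0,0,0,0,0]]]'; python3 -m pendant '[[[0,0,0,0,0,-0.008,0],[0,0,0,0,0,0,0],[0,0,0,0,0,0,0]]]'
```

```text
time: 18.32
tool_pos: [0.6614, 0.0463, 0.0309]
tool_rot: [-0.0, -0.66, 0.752, 0.0]
contact_force: [-0.5, -0.4, -5.6]
gripper_width: 0.603
time: 18.7
tool_pos: [0.662, 0.0462, 0.0298]
tool_rot: [0.0, -0.66, 0.752, -0.0]
contact_force: [-0.5, -0.6, -3.4]
gripper_width: 0.601
```

```bash
python3 -m pendant '[[[0,0,0,0,0,-0.003,0],[0,0,0,0,0,0,0.73],[0,0,0,0,0,0,0.73],[0,0,0,0,0,0,0.73],[0,0,0,0,0,0.05,0.73],[0,0,0,0,0,0.1,0.73],[0,0,0,0,0,0.12,0.73],[0,0,0,0,0,0.12,0.73],[0,0,0,0,0,0.12,0.73],[0,0,0,0,0,0.12,0.73],[0,0,0,0,0,0.12,0.73],[0,0,0,0,0,0,1]]]'
python3 - <<'E'
from h import *
st=go(.094,-.074,.030); print((np.array([.5535,-.308,.2])-st["tool_pos"])/.25)
E
```

```text
time: 20.2
tool_pos: [0.6639, 0.0463, 0.22]
tool_rot: [0.003, -0.66, 0.752, -0.002]
contact_force: [0.5, 0.5, -4.1]
gripper_width: 0.917
t 20.2 tool [0.6639 0.0463 0.22  ] F [ 0.4855  0.4671 -4.0803] need [-0.0126 -0.0017 -0.76  ]
[-0.4414 -1.4171 -0.08  ]
```

```bash
python3 -m pendant '[[[0,0,0,-0.037,-0.12,0,1],[0,0,0,-0.037,-0.12,0,1],[0,0,0,-0.037,-0.12,0,1],[0,0,0,-0.037,-0.12,0,1],[0,0,0,-0.037,-0.12,0,1],[0,0,0,-0.037,-0.12,0,1],[0,0,0,-0.037,-0.12,0,1],[0,0,0,-0.037,-0.12,0,1],[0,0,0,-0.037,-0.12,0,1],[0,0,0,-0.037,-0.12,0,1],[0,0,0,-0.037,-0.12,0,1],[0,0,0,0,0,0,1],[0,0,0,0,0,0,1]]]'
python3 - <<'E'
from h import *
import cv2,json
d=imaging.grab_frame("top")["frame"]; w=imaging.grab_frame("wrist")
np.savez("w4.npz",**w)
go(.0323,-.4422,.02)
cv2.imwrite("pics/w4.png",np.hstack([d[60:290,90:450],w["frame"][77:307,36:476]]))
E
```

```text
time: 21.82
tool_pos: [0.5598, -0.2831, 0.2148]
tool_rot: [-0.0, -0.66, 0.752, 0.001]
contact_force: [0.0, 0.4, -2.8]
gripper_width: 1.005
t 21.925 tool [ 0.5602 -0.2827  0.2155] F [-0.4009  0.0703 -4.1156] need [-0.0319 -0.1146 -0.782 ]
```

View pics/w4.png

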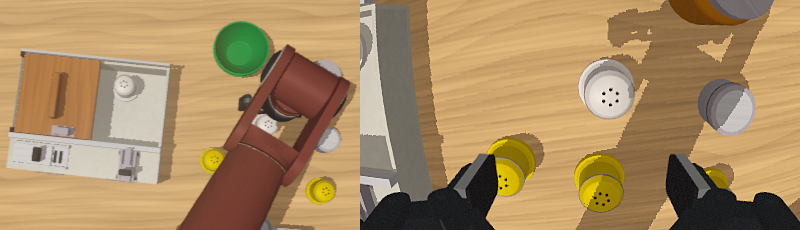

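Shaker 1 stands upright in the bin at (125,85). Shaker 2's holes are at frame pixel (287,173) and the tin's top is at (407,184).

```bash
python3 - <<'E'
from h import *
w=np.load("w4.npz")
a=fish(287,173,.062,w);print(a,fish(407,184,.046,w))
print((np.array([.553,-.3105,.02])-manip.state()["tool_pos"])/.25)
E
```

```text
[ 0.5552 -0.3114  0.062 ] [ 0.5206 -0.4553  0.046 ]
[-0.0288 -0.1111 -0.782 ]
```

```bash
python3 -m pendant '[[[0,0,0,-0.027,-0.111,0,1],[0,0,0,0,0,-0.13,1],[0,0,0,0,0,-0.13,1],[0,0,0,0,0,-0.13,1],[0,0,0,0,0,-0.13,1],[0,0,0,0,0,0,1],[0,0,0,0,0,0,1]]]'
python3 -c "
from h import *
print((np.array([.5535,-.311,.021])-manip.state()['tool_pos'])/.25)"
```

```text
time: 22.8
tool_pos: [0.5543, -0.3115, 0.0877]
tool_rot: [0.0, -0.66, 0.751, -0.001]
contact_force: [1.0, -0.3, -1.8]
gripper_width: 1.003
[-0.0031  0.0018 -0.2667]
```

```bash
python3 -m pendant '[[[0,0,0,-0.003,0.0015,-0.1,1],[0,0,0,0,0,-0.1,1],[0,0,0,0,0,-0.06,1],[0,0,0,0,0,0,1],[0,0,0,0,0,0,0],[0,0,0,0,0,0,0],[0,0,0,0,0,0,0],[0,0,0,0,0,0,0],[0,0,0,0,0,0,0]]]'
python3 -m pendant '[[[0,0,0,0,0,0.05,0],[0,0,0,0,0,0.12,0],[0,0,0,0,0,0.12,0],[0,0,0,0,0,0.12,0],[0,0,0,0,0,0.12,0],[0,0,0,0,0,0.12,0],[0,0,0,0,0,0,0]]]'
python3 -c "
from h import *
go(-.014,-.074,.19)"
```

```text
time: 23.92
tool_pos: [0.554, -0.3119, 0.0234]
tool_rot: [0.001, -0.66, 0.752, -0.002]
contact_force: [-0.8, 0.8, 5.7]
gripper_width: 0.605
time: 24.8
tool_pos: [0.5534, -0.3118, 0.186]
tool_rot: [0.0, -0.66, 0.752, -0.002]
contact_force: [-0.3, -0.1, -5.8]
gripper_width: 0.601
t 24.8 tool [ 0.5534 -0.3118  0.186 ] F [-0.3008 -0.0565 -5.7733] need [0.0008 1.4862 0.0159]
```

```bash
python3 -m pendant '[[[0,0,0,0,0.1238,0.001,0],[0,0,0,0,0.1238,0.001,0],[0,0,0,0,0.1238,0.001,0],[0,0,0,0,0.1238,0.001,0],[0,0,0,0,0.1238,0.001,0],[0,0,0,0,0.1238,0.001,0],[0,0,0,0,0.1238,0.001,0],[0,0,0,0,0.1238,0.001,0],[0,0,0,0,0.1238,0.001,0],[0,0,0,0,0.1238,0.001,0],[0,0,0,0,0.1238,0.001,0],[0,0,0,0,0.1238,0.001,0],[0,0,0,0,0,0,0],[0,0,0,0,0,0,0]]]'
python3 -c "
from h import *
go(-.014,-.074,.0315)"
```

```text
time: 26.55
tool_pos: [0.5516, 0.0599, 0.1849]
tool_rot: [-0.001, -0.66, 0.752, 0.001]
contact_force: [-0.7, -0.1, -6.2]
gripper_width: 0.603
t 26.55 tool [0.5516 0.0599 0.1849] F [-0.6586 -0.1084 -6.2276] need [ 0.008  -0.0009 -0.6135]
```

```bash
python3 -m pendant '[[[0,0,0,0.006,0,0,0],[0,0,0,0,0,-0.08,0],[0,0,0,0,0,-0.08,0],[0,0,0,0,0,-0.08,0],[0,0,0,0,0,-0.08,0],[0,0,0,0,0,-0.08,0],[0,0,0,0,0,-0.08,0],[0,0,0,0,0,-0.06,0],[0,0,0,0,0,-0.03,0],[0,0,0,0,0,-0.01,0],[0,0,0,0,0,0,0],[0,0,0,0,0,0,0]]]'
python3 -m pendant '[[[0,0,0,0,0,-0.012,0],[0,0,0,0,0,0,0],[0,0,0,0,0,0,0]]]'
python3 -m pendant '[[[0,0,0,0,0,-0.012,0],[0,0,0,0,0,0,0],[0,0,0,0,0,0,0]]]'
python3 -c "
from h import *
go(-.014,-.074,.0315)"
```

```text
time: 28.05
tool_pos: [0.5548, 0.0603, 0.0427]
tool_rot: [0.001, -0.66, 0.752, -0.001]
contact_force: [0.1, -0.7, -6.8]
gripper_width: 0.604
time: 28.42
tool_pos: [0.5541, 0.0603, 0.0388]
tool_rot: [-0.0, -0.66, 0.752, 0.0]
contact_force: [0.4, 1.2, -6.8]
gripper_width: 0.6
time: 28.8
tool_pos: [0.5541, 0.0603, 0.0357]
tool_rot: [-0.0, -0.66, 0.752, 0.0]
contact_force: [0.3, 0.4, -6.1]
gripper_width: 0.598
t 28.8 tool [0.5541 0.0603 0.0357] F [ 0.3217  0.3659 -6.0932] need [-0.0018 -0.0022 -0.0168]
```

```bash
python3 -m pendant '[[[0,0,0,0,0,-0.013,0],[0,0,0,0,0,0,0],[0,0,0,0,0,0,0]]]'
python3 -m pendant '[[[0,0,0,0,0,-0.006,0],[0,0,0,0,0,0,0],[0,0,0,0,0,0,0]]]'
```

```text
time: 29.18
tool_pos: [0.5541, 0.0603, 0.0325]
tool_rot: [-0.0, -0.66, 0.752, 0.0]
contact_force: [-0.5, 0.4, -5.6]
gripper_width: 0.601
time: 29.55
tool_pos: [0.5543, 0.0603, 0.0314]
tool_rot: [0.0, -0.66, 0.752, -0.0]
contact_force: [-1.3, 1.1, -2.1]
gripper_width: 0.599
```

Touching the floor. I'll release, rise and go towards the tin.

```bash
python3 -m pendant '[[[0,0,0,0,0,-0.002,0],[0,0,0,0,0,0,0.73],[0,0,0,0,0,0,0.73],[0,0,0,0,0,0,0.73],[0,0,0,0,0,0.05,0.73],[0,0,0,0,0,0.1,0.73],[0,0,0,0,0,0.12,0.73],[0,0,0,0,0,0.12,0.73],[0,0,0,0,0,0.12,0.73],[0,0,0,0,0,0.12,0.73],[0,0,0,0,0,0.12,0.73],[0,0,0,0,0,0,1]]]'
python3 -m pendant '[[[0,0,0,-0.013,-0.15,0,1],[0,0,0,-0.013,-0.15,0,1],[0,0,0,-0.013,-0.15,0,1],[0,0,0,-0.013,-0.15,0,1],[0,0,0,-0.013,-0.15,0,1],[0,0,0,-0.013,-0.15,0,1],[0,0,0,-0.013,-0.15,0,1],[0,0,0,-0.013,-0.15,0,1],[0,0,0,-0.013,-0.15,0,1],[0,0,0,-0.013,-0.15,0,1],[0,0,0,-0.013,-0.15,0,1],[0,0,0,-0.013,-0.15,0,1],[0,0,0,-0.013,-0.15,0,1],[0,0,0,0,0,0,1],[0,0,0,0,0,0,1]]]'
python3 - <<'E'
from h import *
import cv2
d=imaging.grab_frame("top")["frame"]; w=imaging.grab_frame("wrist")
np.savez("w5.npz",**w)
print(manip.state()["tool_pos"])
cv2.imwrite("pics/w5.png",np.hstack([d[60:290,90:450],w["frame"][77:307,36:476]]))
E
```

```text
time: 31.05
tool_pos: [0.5561, 0.0602, 0.2212]
tool_rot: [0.003, -0.66, 0.752, -0.002]
contact_force: [-0.1, -0.6, -4.0]
gripper_width: 0.922
time: 32.92
tool_pos: [0.5115, -0.4264, 0.2161]
tool_rot: [0.0, -0.66, 0.752, 0.001]
contact_force: [0.4, -0.1, -3.1]
gripper_width: 1.003
[ 0.512  -0.426   0.2171]
```

View pics/w5.png

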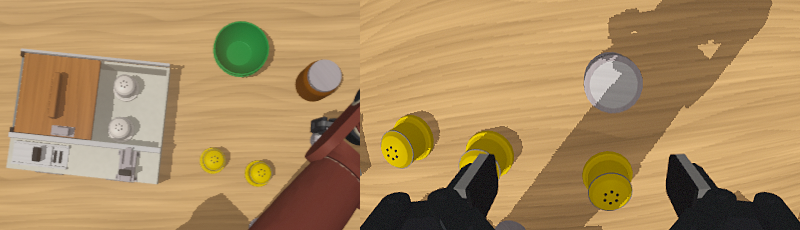

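Both shakers stand in the bin at (125,85) and (120,127). The tin's top is centred at about (614,83), frame pixel (290,160).

```bash
python3 - <<'E'
from h import *
w=np.load("w5.npz")
print(fish(290,160,.046,w))
print((np.array([.513,-.460,.017])-manip.state()["tool_pos"])/.25)
E
```

```text
[ 0.5165 -0.4606  0.046 ]
[ 0.0042 -0.1358 -0.8006]
```

```bash
python3 -m pendant '[[[0,0,0,0.01,-0.136,0,1],[0,0,0,0,0,-0.13,1],[0,0,0,0,0,-0.13,1],[0,0,0,0,0,-0.13,1],[0,0,0,0,0,-0.13,1],[0,0,0,0,0,0,1],[0,0,0,0,0,0,1]]]'
python3 -c "
from h import *
print((np.array([.514,-.460,.017])-manip.state()['tool_pos'])/.25)"
```

```text
time: 33.9
tool_pos: [0.5152, -0.4612, 0.0896]
tool_rot: [0.0, -0.66, 0.751, -0.001]
contact_force: [-0.2, -0.5, -3.5]
gripper_width: 0.994
[-0.0047  0.0049 -0.2905]
```

```bash
python3 -m pendant '[[[0,0,0,-0.004,0.004,-0.1,1],[0,0,0,0,0,-0.1,1],[0,0,0,0,0,-0.085,1],[0,0,0,0,0,0,1],[0,0,0,0,0,0,0],[0,0,0,0,0,0,0],[0,0,0,0,0,0,0],[0,0,0,0,0,0,0],[0,0,0,0,0,0,0]]]'
python3 -m pendant '[[[0,0,0,0,0,0.05,0],[0,0,0,0,0,0.12,0],[0,0,0,0,0,0.12,0],[0,0,0,0,0,0.12,0],[0,0,0,0,0,0.12,0],[0,0,0,0,0,0.12,0],[0,0,0,0,0,0,0]]]'
python3 -c "
from h import *
go(.040,-.124,.19)"
```

```text
time: 35.02
tool_pos: [0.5145, -0.4615, 0.0191]
tool_rot: [0.0, -0.66, 0.752, -0.002]
contact_force: [0.7, -0.1, 6.7]
gripper_width: 0.73
time: 35.9
tool_pos: [0.514, -0.461, 0.1817]
tool_rot: [-0.0, -0.66, 0.752, -0.002]
contact_force: [0.2, -0.7, -5.7]
gripper_width: 0.728
t 35.9 tool [ 0.514  -0.461   0.1817] F [ 0.2144 -0.7443 -5.7408] need [0.3469 1.8566 0.0331]
```

Tin gripped (0.73). Carrying it over.

```bash
python3 -m pendant '[[[0,0,0,0.0236,0.1238,0.003,0],[0,0,0,0.0236,0.1238,0.003,0],[0,0,0,0.0236,0.1238,0.003,0],[0,0,0,0.0236,0.1238,0.003,0],[0,0,0,0.0236,0.1238,0.003,0],[0,0,0,0.0236,0.1238,0.003,0],[0,0,0,0.0236,0.1238,0.003,0],[0,0,0,0.0236,0.1238,0.003,0],[0,0,0,0.0236,0.1238,0.003,0],[0,0,0,0.0236,0.1238,0.003,0],[0,0,0,0.0236,0.1238,0.003,0],[0,0,0,0.0236,0.1238,0.003,0],[0,0,0,0.0236,0.1238,0.003,0],[0,0,0,0.0236,0.1238,0.003,0],[0,0,0,0.0236,0.1238,0.003,0],[0,0,0,0,0,0,0],[0,0,0,0,0,0,0]]]'
python3 - <<'E'
from h import *
import cv2
go(.040,-.124,.027)
cv2.imwrite("pics/w6.png",imaging.grab_frame("wrist")["frame"])
E
```

```text
time: 38.02
tool_pos: [0.6008, 0.0037, 0.1885]
tool_rot: [-0.001, -0.66, 0.752, 0.001]
contact_force: [-0.9, -0.2, -4.9]
gripper_width: 0.731
t 38.025 tool [0.6008 0.0037 0.1885] F [-0.9351 -0.1558 -4.8912] need [-0.0002 -0.0022 -0.6462]
```

View pics/w6.png

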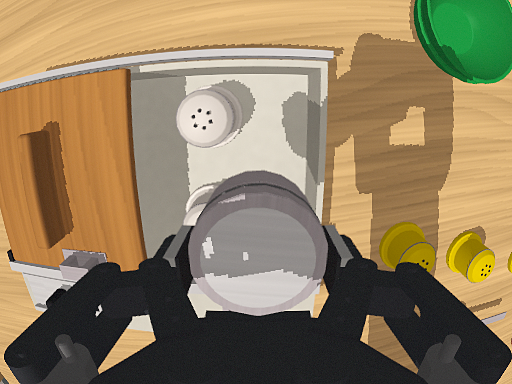

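Tin over the gap between the shakers. I'll shift 3 mm towards the hole's middle and lower.

```bash
python3 -m pendant '[[[0,0,0,0.003,0.01,0,0],[0,0,0,0,0,-0.08,0],[0,0,0,0,0,-0.08,0],[0,0,0,0,0,-0.08,0],[0,0,0,0,0,-0.08,0],[0,0,0,0,0,-0.08,0],[0,0,0,0,0,-0.08,0],[0,0,0,0,0,-0.06,0],[0,0,0,0,0,-0.04,0],[0,0,0,0,0,-0.03,0],[0,0,0,0,0,0,0],[0,0,0,0,0,0,0]]]'
python3 -m pendant '[[[0,0,0,0,0,-0.014,0],[0,0,0,0,0,0,0],[0,0,0,0,0,0,0]]]'
python3 -c "
from h import *
go(.041,-.121,.027)"
```

```text
time: 39.58
tool_pos: [0.6032, 0.0065, 0.0388]
tool_rot: [0.0, -0.66, 0.752, -0.0]
contact_force: [-0.2, -0.3, -3.9]
gripper_width: 0.732
time: 39.95
tool_pos: [0.6026, 0.0065, 0.0346]
tool_rot: [0.0, -0.66, 0.752, -0.0]
contact_force: [-0.7, -1.0, -5.3]
gripper_width: 0.729
t 39.95 tool [0.6026 0.0065 0.0346] F [-0.6867 -1.0014 -5.2507] need [-0.002  -0.002  -0.0304]
```

```bash
python3 -m pendant '[[[0,0,0,0,0,-0.015,0],[0,0,0,0,0,0,0],[0,0,0,0,0,0,0]]]'
python3 -m pendant '[[[0,0,0,0,0,-0.013,0],[0,0,0,0,0,0,0],[0,0,0,0,0,0,0]]]'
python3 -m pendant '[[[0,0,0,0,0,-0.005,0],[0,0,0,0,0,0,0],[0,0,0,0,0,0,0]]]'
```

```text
time: 40.33
tool_pos: [0.6025, 0.0065, 0.0307]
tool_rot: [-0.0, -0.66, 0.752, 0.0]
contact_force: [-0.1, -0.6, -5.6]
gripper_width: 0.728
time: 40.7
tool_pos: [0.6025, 0.0065, 0.0275]
tool_rot: [-0.0, -0.66, 0.752, 0.0]
contact_force: [-0.9, 0.2, -5.0]
gripper_width: 0.731
time: 41.08
tool_pos: [0.6028, 0.0065, 0.0271]
tool_rot: [-0.0, -0.66, 0.752, -0.0]
contact_force: [-4.5, 0.1, 4.0]
gripper_width: 0.728
```

```bash
python3 -m pendant '[[[0,0,0,0,0,0,0.81],[0,0,0,0,0,0,0.81],[0,0,0,0,0,0,0.81],[0,0,0,0,0,0.04,0.81],[0,0,0,0,0,0.1,0.81],[0,0,0,0,0,0.12,0.81],[0,0,0,0,0,0.12,0.81],[0,0,0,0,0,0.12,0.81],[0,0,0,0,0,0.12,0.81],[0,0,0,0,0,0.15,0.5],[0,0,0,0,0,0.15,0],[0,0,0,0,0,0,0],[0,0,0,0,0,0,0]]]'
python3 - <<'E'
from h import *
import cv2
go(.039,.130,.22)
cv2.imwrite("pics/w7.png",imaging.grab_frame("wrist")["frame"])
E
```

```text
time: 42.7
tool_pos: [0.6019, 0.0066, 0.2546]
tool_rot: [-0.001, -0.66, 0.752, 0.001]
contact_force: [-1.2, -0.5, -5.6]
gripper_width: -0.001
t 42.7 tool [0.6019 0.0066 0.2546] F [-1.1687 -0.5071 -5.6482] need [ 0.122   0.9946 -0.1385]
```

View pics/w7.png

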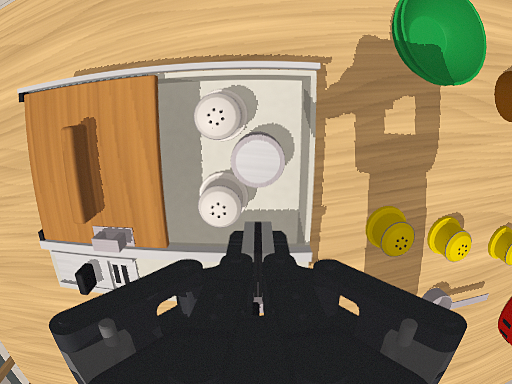

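All three stand upright on the floor at (218,115), (220,205) and (257,160). Next I shut the lid, pushing from the batten's +y side.

```bash
python3 -m pendant '[[[0,0,0,0.0155,0.1243,0,0],[0,0,0,0.0155,0.1243,0,0],[0,0,0,0.0155,0.1243,0,0],[0,0,0,0.0155,0.1243,0,0],[0,0,0,0.0155,0.1243,0,0],[0,0,0,0.0155,0.1243,0,0],[0,0,0,0.0155,0.1243,0,0],[0,0,0,0.0155,0.1243,0,0],[0,0,0,0,0,-0.12,0],[0,0,0,0,0,-0.12,0],[0,0,0,0,0,-0.12,0],[0,0,0,0,0,-0.12,0],[0,0,0,0,0,0,0],[0,0,0,0,0,0,0]]]'
python3 -c "
from h import *
go(.039,.130,.113)
go(.039,-.0615,.113)"
```

```text
time: 44.5
tool_pos: [0.6335, 0.2551, 0.1361]
tool_rot: [-0.0, -0.66, 0.752, 0.0]
contact_force: [0.5, -0.1, -3.2]
gripper_width: 0.004
t 44.5 tool [0.6335 0.2551 0.1361] F [ 0.4754 -0.1148 -3.21  ] need [-0.0044  0.0007 -0.0924]
t 44.5 tool [0.6335 0.2551 0.1361] F [ 0.4754 -0.1148 -3.21  ] need [-0.1028 -0.759  -0.0924]
```

```bash
python3 -m pendant '[[[0,0,0,0,0,-0.09,0],[0,0,0,0,0,0,0],[0,0,0,-0.0065,-0.05,0,0],[0,0,0,-0.0065,-0.05,0,0],[0,0,0,-0.0065,-0.05,0,0],[0,0,0,-0.0065,-0.05,0,0],[0,0,0,-0.0065,-0.05,0,0],[0,0,0,-0.0065,-0.05,0,0],[0,0,0,-0.0065,-0.05,0,0],[0,0,0,-0.0065,-0.05,0,0],[0,0,0,-0.0065,-0.05,0,0],[0,0,0,-0.0065,-0.05,0,0],[0,0,0,-0.0065,-0.05,0,0],[0,0,0,-0.0065,-0.05,0,0],[0,0,0,-0.0065,-0.05,0,0],[0,0,0,-0.0065,-0.05,0,0],[0,0,0,-0.003,-0.024,0,0],[0,0,0,0,0,0,0],[0,0,0,0,0,0,0]]]'
python3 -m pendant '[[[0,0,0,-0.002,-0.016,0,0],[0,0,0,0,0,0,0]]]'
python3 -m pendant '[[[0,0,0,-0.002,-0.016,0,0],[0,0,0,0,0,0,0]]]'
python3 -m pendant '[[[0,0,0,-0.0013,-0.01,0,0],[0,0,0,0,0,0,0]]]'
python3 -c "
from h import *
go(.039,-.064,.113)"
```

```text
time: 46.88
tool_pos: [0.6093, 0.0738, 0.1128]
tool_rot: [-0.001, -0.66, 0.752, 0.0]
contact_force: [0.1, -0.4, -4.0]
gripper_width: -0.001
time: 47.12
tool_pos: [0.609, 0.0702, 0.1131]
tool_rot: [-0.0, -0.66, 0.752, 0.001]
contact_force: [-0.7, 0.9, -4.4]
gripper_width: 0.004
time: 47.38
tool_pos: [0.6087, 0.0661, 0.1134]
tool_rot: [-0.0, -0.66, 0.752, 0.0]
contact_force: [-0.4, 1.5, -5.2]
gripper_width: 0.001
time: 47.62
tool_pos: [0.6087, 0.0659, 0.1135]
tool_rot: [0.002, -0.66, 0.752, 0.002]
contact_force: [-0.1, 9.6, -6.6]
gripper_width: -0.003
t 47.625 tool [0.6087 0.0659 0.1135] F [-0.054   9.6453 -6.5673] need [-0.0051 -0.0121 -0.0021]
```

```bash
python3 -m pendant '[[[0,0,0,-0.0013,-0.01,0,0],[0,0,0,0,0,0,0]]]'
python3 -m pendant '[[[0,0,0,0.006,0.05,0,0],[0,0,0,0.006,0.05,0,0],[0,0,0,0,0,0.12,0],[0,0,0,0,0,0.12,0],[0,0,0,0,0,0.12,0],[0,0,0,0,0,0,0],[0,0,0,0,0,0,0]]]'
python3 -c "
from h import *
go(-.160,-.110,.118)"
```

```text
time: 47.88
tool_pos: [0.6087, 0.0657, 0.1136]
tool_rot: [0.004, -0.66, 0.751, 0.003]
contact_force: [2.3, 16.9, -7.3]
gripper_width: -0.004
time: 48.75
tool_pos: [0.611, 0.086, 0.2026]
tool_rot: [-0.001, -0.66, 0.752, 0.0]
contact_force: [0.1, -0.0, -3.6]
gripper_width: -0.0
t 48.75 tool [0.611  0.086  0.2026] F [ 0.1092 -0.0335 -3.5569] need [-0.8272 -0.173  -0.3383]
```

The lid is hard on its shut stop (17 N, no motion). On to the bolt, from its robot side.

```bash
python3 -m pendant '[[[0,0,0,-0.118,-0.0247,0,0],[0,0,0,-0.118,-0.0247,0,0],[0,0,0,-0.118,-0.0247,0,0],[0,0,0,-0.118,-0.0247,0,0],[0,0,0,-0.118,-0.0247,0,0],[0,0,0,-0.118,-0.0247,0,0],[0,0,0,-0.118,-0.0247,0,0],[0,0,0,0,0,-0.1,0],[0,0,0,0,0,-0.1,0],[0,0,0,0,0,-0.1,0],[0,0,0,0,0,-0.03,0],[0,0,0,0,0,0,0],[0,0,0,0,0,0,0]]]'
python3 -c "
from h import *
go(-.160,-.110,.118)
go(-.119,-.110,.118)"
```

```text
time: 50.38
tool_pos: [0.4056, 0.0428, 0.1222]
tool_rot: [0.0, -0.66, 0.752, -0.001]
contact_force: [0.1, 0.9, -4.3]
gripper_width: 0.0
t 50.375 tool [0.4056 0.0428 0.1222] F [ 0.127   0.8516 -4.2525] need [-0.0055 -0.0003 -0.0167]
t 50.375 tool [0.4056 0.0428 0.1222] F [ 0.127   0.8516 -4.2525] need [ 0.1572 -0.0214 -0.0167]
```

```bash
python3 -m pendant '[[[0,0,0,0,0,-0.012,0],[0,0,0,0.02,-0.0026,0,0],[0,0,0,0.02,-0.0026,0,0],[0,0,0,0.02,-0.0026,0,0],[0,0,0,0.02,-0.0026,0,0],[0,0,0,0.02,-0.0026,0,0],[0,0,0,0.02,-0.0026,0,0],[0,0,0,0.02,-0.0026,0,0],[0,0,0,0.015,-0.002,0,0],[0,0,0,0,0,0,0]]]'
python3 -m pendant '[[[0,0,0,0.012,-0.0016,0,0],[0,0,0,0,0,0,0]]]'
python3 -m pendant '[[[0,0,0,0.012,-0.0016,0,0],[0,0,0,0,0,0,0]]]'
python3 -c "
from h import *
go(-.1173,-.110,.118)"
```

```text
time: 51.62
tool_pos: [0.4441, 0.0378, 0.1182]
tool_rot: [0.0, -0.66, 0.752, -0.0]
contact_force: [-0.8, -0.3, -4.8]
gripper_width: -0.001
time: 51.88
tool_pos: [0.4468, 0.0375, 0.1182]
tool_rot: [0.0, -0.66, 0.752, -0.0]
contact_force: [0.0, -0.2, -3.2]
gripper_width: -0.002
time: 52.12
tool_pos: [0.4486, 0.0372, 0.1182]
tool_rot: [-0.001, -0.66, 0.752, 0.001]
contact_force: [-7.1, 0.8, -0.6]
gripper_width: -0.002
t 52.125 tool [0.4486 0.0372 0.1182] F [-7.1005  0.8474 -0.6099] need [-0.0082  0.0003 -0.0007]
```

```bash
python3 -m pendant '[[[0,0,0,0.012,-0.0016,0,0],[0,0,0,0,0,0,0]]]'
python3 -m pendant '[[[0,0,0,-0.05,0.0065,0,0],[0,0,0,-0.05,0.0065,0,0],[0,0,0,0,0,0.12,0],[0,0,0,0,0,0.12,0],[0,0,0,0,0,0.1,0],[0,0,0,0,0,0,0],[0,0,0,0,0,0,0]]]'
python3 -c "
from h import *
go(-.104,.145,.102)"
```

```text
time: 52.38
tool_pos: [0.4487, 0.0371, 0.1181]
tool_rot: [-0.005, -0.66, 0.751, 0.005]
contact_force: [-18.6, 1.1, 9.9]
gripper_width: -0.001
time: 53.25
tool_pos: [0.4271, 0.0399, 0.2021]
tool_rot: [-0.0, -0.66, 0.752, 0.0]
contact_force: [-0.2, 0.9, -4.4]
gripper_width: 0.001
t 53.25 tool [0.4271 0.0399 0.2021] F [-0.2023  0.8938 -4.4049] need [ 0.2617  0.9941 -0.4004]
```

```bash
python3 -m pendant '[[[0,0,0,0.0327,0.1243,0,0],[0,0,0,0.0327,0.1243,0,0],[0,0,0,0.0327,0.1243,0,0],[0,0,0,0.0327,0.1243,0,0],[0,0,0,0.0327,0.1243,0,0],[0,0,0,0.0327,0.1243,0,0],[0,0,0,0.0327,0.1243,0,0],[0,0,0,0.0327,0.1243,0,0],[0,0,0,0,0,-0.1,0],[0,0,0,0,0,-0.1,0],[0,0,0,0,0,-0.1,0],[0,0,0,0,0,-0.07,0],[0,0,0,0,0,0,0],[0,0,0,0,0,0,0]]]'
python3 -c "
from h import *
go(-.104,.145,.103)
go(-.104,.085,.103)"
```

```text
time: 55.0
tool_pos: [0.4936, 0.2887, 0.1115]
tool_rot: [0.001, -0.66, 0.752, -0.0]
contact_force: [-0.6, -0.8, -2.9]
gripper_width: -0.0
t 55.0 tool [0.4936 0.2887 0.1115] F [-0.5548 -0.7647 -2.8538] need [-0.0044 -0.0009 -0.034 ]
t 55.0 tool [0.4936 0.2887 0.1115] F [-0.5548 -0.7647 -2.8538] need [-0.0352 -0.2389 -0.034 ]
```

```bash
python3 -m pendant '[[[0,0,0,-0.004,0,-0.026,0],[0,0,0,-0.0039,-0.03,0,0],[0,0,0,-0.0039,-0.03,0,0],[0,0,0,-0.0039,-0.03,0,0],[0,0,0,-0.0039,-0.03,0,0],[0,0,0,-0.0039,-0.03,0,0],[0,0,0,-0.0039,-0.03,0,0],[0,0,0,0,0,0,0]]]'
python3 -m pendant '[[[0,0,0,-0.0026,-0.02,0,0],[0,0,0,-0.0026,-0.02,0,0],[0,0,0,0,0,0,0]]]'
python3 -m pendant '[[[0,0,0,-0.0026,-0.02,0,0],[0,0,0,-0.0026,-0.02,0,0],[0,0,0,0,0,0,0]]]'
```

```text
time: 56.0
tool_pos: [0.4863, 0.2427, 0.1043]
tool_rot: [-0.0, -0.659, 0.752, -0.0]
contact_force: [0.1, 0.3, -3.8]
gripper_width: -0.004
time: 56.38
tool_pos: [0.486, 0.2407, 0.1049]
tool_rot: [0.008, -0.659, 0.752, 0.005]
contact_force: [4.9, 27.2, -11.7]
gripper_width: -0.001
time: 56.75
tool_pos: [0.4859, 0.2398, 0.1055]
tool_rot: [0.017, -0.659, 0.752, 0.011]
contact_force: [11.4, 61.3, -22.7]
gripper_width: -0.001
```

```bash
python3 -m pendant '[[[0,0,0,-0.0026,-0.02,0,0],[0,0,0,-0.0013,-0.01,0,0],[0,0,0,0,0,0,0]]]'
python3 -c "
from h import *
go(-.104,.085,.103)"
```

```text
time: 57.12
tool_pos: [0.4857, 0.2391, 0.106]
tool_rot: [0.024, -0.659, 0.752, 0.016]
contact_force: [17.4, 85.5, -30.2]
gripper_width: 0.003
t 57.125 tool [0.4857 0.2391 0.106 ] F [ 17.3874  85.4564 -30.1758] need [-0.0038 -0.0406 -0.0118]
```

It stopped hard, about 30 mm from where it started, and I pushed further than needed (85 N). Backing off and looking.

```bash
python3 -m pendant '[[[0,0,0,0.013,0.1,0,0],[0,0,0,0.013,0.1,0,0],[0,0,0,0.0,0.0,0.12,0],[0,0,0,0,0,0.12,0],[0,0,0,0,0,0.12,0],[0,0,0,0.02,0.15,0.06,0],[0,0,0,0.02,0.15,0.06,0],[0,0,0,0.02,0.15,0,0],[0,0,0,0.02,0.15,0,0],[0,0,0,0,0.15,0,0],[0,0,0,0,0,0,0],[0,0,0,0,0,0,0]]]'
python3 - <<'E'
from h import *
import cv2
d=imaging.grab_frame("top")["frame"];s=imaging.grab_frame("scene")["frame"]
a=cv2.resize(d[100:250,90:270],(480,400),interpolation=cv2.INTER_CUBIC)
b=cv2.resize(s[90:240,230:350],(320,400),interpolation=cv2.INTER_CUBIC)
cv2.imwrite("pics/f.png",np.hstack([a,b]))
E
```

```text
time: 58.62
tool_pos: [0.5091, 0.4528, 0.2238]
tool_rot: [-0.001, -0.66, 0.752, -0.0]
contact_force: [-0.5, 0.5, -2.8]
gripper_width: 0.003
```

View pics/f.png

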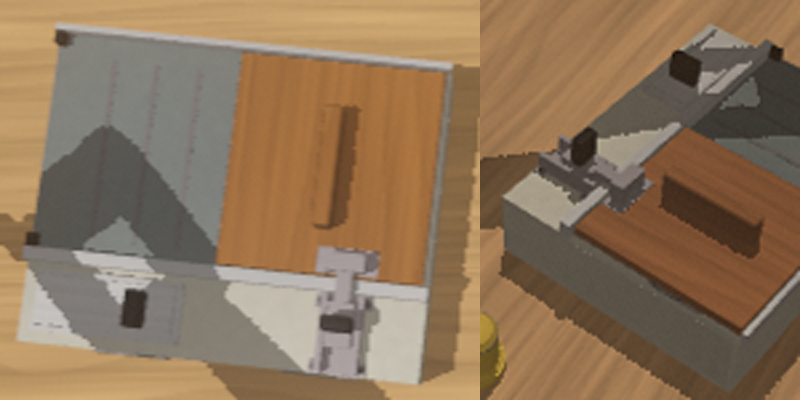

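The slots are covered and the tab is at its end. The thumb-piece (336,323) and batten (322,227) are back at their starting pixels. Handing in.

```bash
python3 -c "
from plant import manip
print(manip.job_done())"
```

```text
the job is handed in; nothing more can be done
None
```

The job is done and handed in at about 59 s of the 208 s allowed. `job_done()` reports no verdict, so I can't confirm that it was judged a pass.

- **Items put away:** I found three that needed storing, two white shakers and one steel tin. Each was lowered to floor contact and let go, and the last wrist picture before closing showed all three upright in the bin. I couldn't see inside it once the lid was shut.
- **Lid and bolt:** The bolt was drawn and the lid opened before loading, then both were shut again. Each was pushed until it stopped against its end stop. In the final top picture the batten and thumb-piece are back at their starting pixels.
- **Vent:** It moved about 30 mm and stopped hard, and the black slots are covered.
- **Left alone:** I never went near the jar, bowls, scoop or yellow shakers, and none looked moved in the pictures I viewed. I did not measure their positions again at the end.

**Excess force on the vent:** I sent several pushes without checking the force in between, so the wrist reading reached about 85 N against the stop. That is under the 120 N wrist limit, and the push was with the fingers rather than the gripper body. The shutter and bin looked unharmed afterwards.

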